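Centre the test loaf on the balance pan

ROBOT

A 6-joint arm with a two-finger parallel gripper is mounted at the origin on the work surface. World frame = base frame: x ahead of the robot, y to its left, z up, the work surface at z = 0. Lengths are in mm, angles in rad, forces in N, time in s.
With the tool pointing down it reaches from about 350 to 875 mm from the base axis. Payload 4.2 kg.
Tool frame: the origin (TCP) lies between the finger pads; the fingertips stand 19 mm ahead of it and the grasp point (between the pads) is the TCP; y points along the fingers, z is the direction in which the jaws open and shut, and the axes are right-handed (so a half turn about y gives the same grasp; the last joint's range is limited). The gripper opens to 85 mm and grips with 20 to 120 N. Pads are 22 mm wide; open, the fingers measure 114 mm over their backs; the gripper's body (76 mm by 85 mm) begins 54 mm behind the grasp point. The pads swing forward as they close: fully open they stand 13 mm farther back than shut.
Start: joints at [1.441, 0.385, 0.008, 0, -1.194, -0.259], TCP at [236.891, 578.344, 250.312] pointing down, gripper open.
Joint ranges: [-3.14, 3.14], [-1.21, 2.06], [-1.07, 1.41], [-3.16, 2.05], [-2.99, -0.16], [-3.1, 3.1]. Speed limits (rad/s): [2.79, 2.79, 3.14, 3.14, 3.14, 3.14].

INTERFACE

Orientations are given as a unit quaternion [x, y, z, w].
In Python, from bench import arm gives the robot as it stands.
- The arm moves only by the shell command python3 -m inch 'ROWS'. ROWS is JSON, a list of rows, each a list of 7 numbers: the opening, from 0 (shut) to 1 (fully open), then the shift along the tool's x, y, z in cm, then the turn, a rotation vector about the tool's x, y, z in degrees. A call has 1 to 20 rows; each row is the pose to reach, as a shift and turn from the pose commanded when the call began, along the tool's axes at that moment; what a row does not reach only later rows make up. A row lasts 1/12 s, in which the tool goes at most 41.7 mm and 7.16 degrees, less where a joint would pass 70% of its speed; a pose out of reach is approached as far as the arm can. A call with a gripper value outside its range is refused whole. The fingers move at their own pace and stop on an object; the grip force is fixed at half the most. Time passes only in rows, so rows that repeat a pose let the fingers close. It gives the time, the measured TCP pose, the force and the opening at its end, in the units of the state.
- arm.read_state(): the state, without advancing time (a new reading comes with each control period).
- arm.get_image(name): name is "scene" or "top" or "wrist"; returns the picture (400x640x3 uint8, red, green, blue); there is no depth.
- arm.camera_params(name): a dict with "fx", "fy", "cx", "cy" (pixels), "D" ([k1, k2, p1, p2, k3] as OpenCV has them; the pictures are not rectified), "rvec" (rotation vector, rad) and "tvec" (3), from world to camera coordinates, as OpenCV has them. Camera axes: x right, y down, z forward; pixel columns grow to the right and rows downward; lengths in mm; the calibration is good to about 2 mm. A picture is of the moment at which its call begins: read the wrist's pose just before it. camera_params takes no time and is no camera call; for the wrist camera it gives the pose at the moment of the call.
- arm.job_done(): hands the job in, once; it reports no verdict.
Trained networks look in the newest picture that a camera, given by its name, has taken for a name from the list of things; names that differ only in an ending like _2 or _b are one class to them, and where a whole thing is asked for, a point or a joint stands for the part that bears it (a point fixed in the world has none). Each returns a list of dicts, best first, with "conf" (0 to 1); they miss things now and then, are a little off and sometimes report something else, mostly with a low value. They report only what shows in the picture. A call takes as long as a camera call. They do not tell look-alikes from the thing itself.
- arm.masks_of(label, camera): "mask" (400x640 bool, what is visible of it) and "extent" ([left, top, width, height] in pixels, round what is visible of it).
The state is a dict: "clock": time; "joints": joint angles; "joint_vel": joint speeds; "joint_efforts": joint torques, N m; "position": TCP position; "ee_rot": TCP orientation; "contact_force": force on the tool from outside, world axes, zero at the start; "wrist_torque": the same for the moment, N m; "gripper_width": finger opening in mm.
Only numpy, scipy, OpenCV 4.12 (cv2) and the standard library are available. Lean on these libraries where they do the work, as an engineer would, in place of code of your own. Each camera call takes 0.05 s, during which the arm holds its last target.

TASK

The small test loaf was set down off-centre on the little round pan of the laboratory balance. Nudge it with light taps of the fingertips until it sits in the middle of the pan, upright and steady, then leave it alone for weighing. Do not grip, lift, strike or topple the loaf, and do not touch the balance or its pan, nor disturb the other things on the bench.

Things in the scene. Friction and masses are not known exactly. Their poses are not given: they have to be found in the camera images.
- loaf: The loaf to centre: small crusty tin loaf, golden sides, brown domed top, standing on the balance pan, 40 to 80 g. 84 mm long (its x), 50 mm wide (its y), 62 mm high (its z, up). Origin: centre of its underside; symmetric about it. The underside is bowed: only the middle 20 mm of its width is flat, beyond that it rises at 8 degrees, so it rocks sideways if tapped high or hard. Friction on the pan about 0.35.
- loaf_belly (a point): Point inside the same loaf, 33 mm straight above its underside centre, at the height where its walls are widest (30 to 36 mm up): there the ends are 42 mm and the sides 25 mm from this point. The walls draw in to 39.5 and 22.5 mm at the foot, so an upright finger whose tip is lower than this meets the wall at this height. Above it the loaf narrows to a dome.
- pan_mid (a point): Centre of the top face of the balance pan: a plain flat steel disc, 80 mm in diameter, 5 mm thick, its top 75 mm above the bench. It is fixed (does not turn or sink noticeably) and the loaf overhangs it. The axes of this point have no meaning.
- balance: The precision balance under the pan, a white plastic case. Origin: on the bench, below the centre of the pan; its -x points to its front with display and keys. Its case reaches from 145 mm in front of the origin to 95 mm behind it, 86 mm to either side; top of the case 60 mm above the bench (15 mm below the pan's top). It does not move.
- loaf_2: Another loaf of the same shape, waiting on the bench beside the balance; leave it. Origin: centre of its underside.
- loaf_3: A third loaf of the same shape on the bench farther to the left (+y); leave it. Origin: centre of its underside.
- weight: Steel calibration weight, 500 g, a cylinder of 38 mm diameter with a knob, 67 mm high, on the bench beside the balance; leave it. Origin: centre of its underside.
- pen: Marker pen, 130 mm long along its x, 13 mm thick, lying on a score sheet on the right (-y); leave it. Origin: under its middle.
Not all that is in view belongs to the job. Leave any blue look-alike of the loaf alone.

How it is judged:
By the outcome, as a careful person would: the job done as asked, in the order asked, and still so for the second after the job is handed in, with the robot touching nothing.
It also fails if it takes over 58 s, if anything falls off the work surface, if the arm or the gripper's body presses on something with over 40 N, if the wrist force passes 120 N, or if a joint passes its speed limit or range.

## Working session

There is one attempt and no reset: what is moved stays moved. The work goes in short steps, Python scripts to look and compute and a shell command to move; the robot and the scene stay as the last step left them, time stands still between calls to the robot, and variables do not carry over. Pictures are saved under pics/ and viewed, and the job is handed in when it is done.

```bash
ls; mkdir -p pics
python3 - <<'E'
from bench import arm
import cv2
s=arm.read_state();print({k:s[k] for k in("clock","position","ee_rot","contact_force","gripper_width")})
for n in("scene","top","wrist"):
    im=arm.get_image(n);cv2.imwrite(f"pics/{n}0.png",im[:,:,::-1]);p=arm.camera_params(n);print(n,p)
    for l in("loaf","pan_mid","balance"):
        try:
            for r in arm.masks_of(l,n):print(n,l,r["conf"],r["extent"])
        except Exception as e:print(e)
E
```

```text
pics
{'clock': 0.0, 'position': array([236.68966734, 577.84273955, 249.22929121]), 'ee_rot': array([-0.13654063, -0.69300065,  0.69454946,  0.13677649]), 'contact_force': array([ 0.63034315,  0.9926848 , -0.44874406]), 'gripper_width': 85.33266863009126}
scene {'fx': 471.0859007724047, 'fy': 471.0859007724047, 'cx': 315.7781831876319, 'cy': 198.8287179055318, 'D': array([-0.07924942,  0.        ,  0.        ,  0.        ,  0.        ]), 'rvec': array([ 0.92006301,  2.51906771, -1.01341016]), 'tvec': array([ 435.69944384, -187.09368496, 2089.33452292])}
top {'fx': 492.7679593119862, 'fy': 492.7679593119862, 'cx': 314.6700245017697, 'cy': 194.6681779683787, 'D': array([0.01209534, 0.        , 0.        , 0.        , 0.        ]), 'rvec': array([ 2.14019085, -2.11709593,  0.19083109]), 'tvec': array([   9.94781774,  614.45619704, 1448.7545658 ])}
top loaf 0.91 [250.0, 240.6, 27.5, 18.5]
top loaf 0.88 [132.6, 228.9, 25.1, 32.0]
top loaf 0.78 [330.4, 146.8, 21.1, 21.3]
top loaf 0.66 [320.4, 213.5, 22.2, 28.2]
top loaf 0.57 [196.4, 208.6, 19.6, 29.4]
top pan_mid 0.48 [314.1, 209.8, 22.5, 21.3]
top balance 0.85 [297.8, 189.8, 66.7, 88.1]
wrist {'fx': 296.5977010539624, 'fy': 296.5977010539624, 'cx': 323.50071889062076, 'cy': 198.90230274806044, 'D': array([-0.03501548,  0.        ,  0.        ,  0.        ,  0.        ]), 'rvec': array([-1.63070031,  2.4315956 ,  0.40945364]), 'tvec': array([625.17226649, -42.22730091, 381.18719226])}
```

View pics/top0.png

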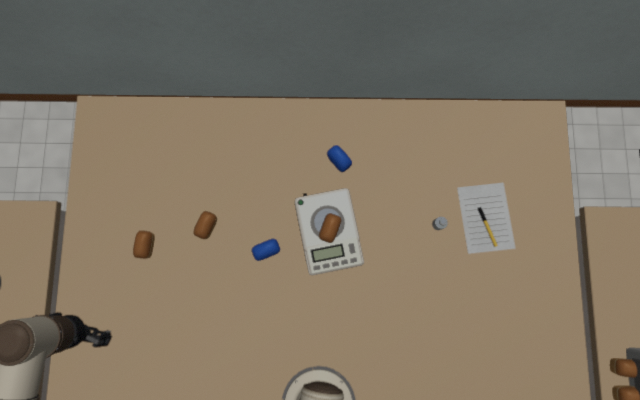

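View pics/scene0.png

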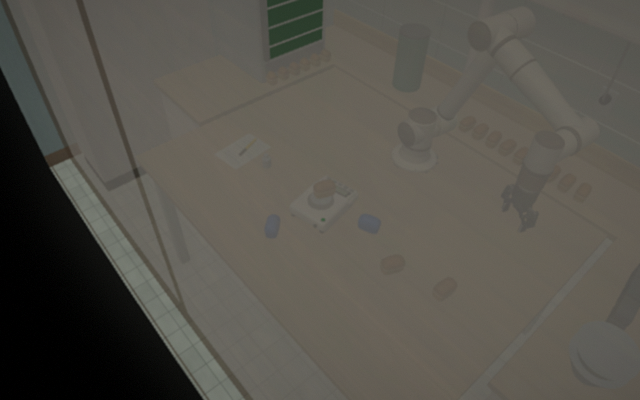

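View pics/wrist0.png

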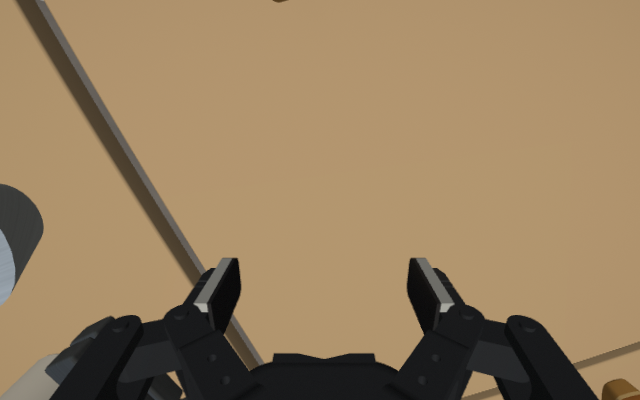

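Run:
```python
import cv2
im=cv2.imread("pics/top0.png")[130:290,230:390]
cv2.imwrite("pics/topc.png",cv2.resize(im,(600,600),interpolation=cv2.INTER_CUBIC))
```

```text
(no output)
```

View pics/topc.png

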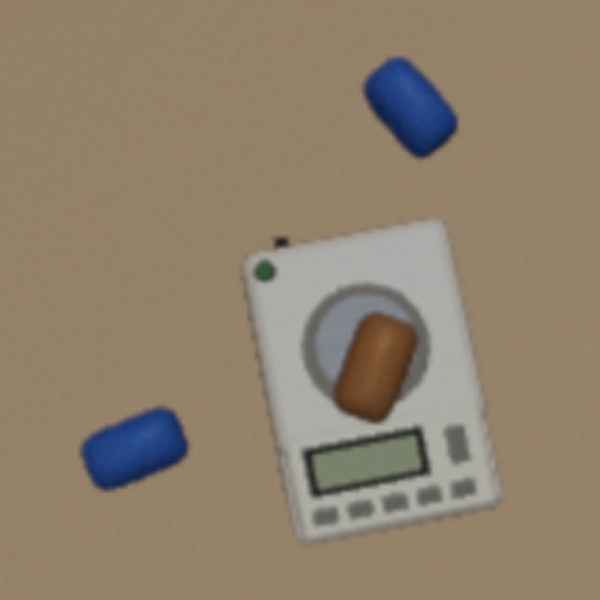

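The loaf to centre is the brown one on the pan, at top pixel (330,228). Things it could be confused with: blue look-alikes at (340,158) and (265,249), brown loaves on the bench at (205,224) and (143,244), and brown ones in the side tray near (625,370). The crop confirms it's golden-brown and off-centre on the grey pan, so I'll compute rough positions and take wrist views.

```bash
cat > h.py <<'E'
import numpy as np,cv2
from bench import arm
from scipy.spatial.transform import Rotation as R
def ray(p,uv):
    K=np.array([[p["fx"],0,p["cx"]],[0,p["fy"],p["cy"]],[0,0,1.]])
    n=cv2.undistortPoints(np.array(uv,float).reshape(-1,1,2),K,p["D"]).reshape(-1,2)
    M=cv2.Rodrigues(p["rvec"])[0];d=np.c_[n,np.ones(len(n))]@M
    return -M.T@p["tvec"].ravel(),d
def atz(p,uv,z):
    o,d=ray(p,uv);return o+d*((z-o[2])/d[:,2])[:,None]
def proj(p,P):
    K=np.array([[p["fx"],0,p["cx"]],[0,p["fy"],p["cy"]],[0,0,1.]])
    return cv2.projectPoints(np.array(P,float).reshape(-1,1,3),p["rvec"],p["tvec"],K,p["D"])[0].reshape(-1,2)
def toolmove(P,yawdown=None):
    s=arm.read_state();T=R.from_quat(s["ee_rot"]);return T.inv().apply(np.array(P)-s["position"])/10,T
E
python3 - <<'E'
from h import *
p=arm.camera_params("top")
print(atz(p,[[327.9,222]],75),atz(p,[[330.3,227.6]],120),atz(p,[[265,249],[340,158],[440,223]],40))
# balance front/back
print("balance axis",atz(p,[[314,192+0],[331,271]],60))
s=arm.read_state();print(R.from_quat(s["ee_rot"]).as_matrix().round(3))
w=arm.camera_params("wrist");M=cv2.Rodrigues(w["rvec"])[0];print("cam pos in tool",R.from_quat(s["ee_rot"]).inv().apply(-M.T@w["tvec"]-s["position"]),"view dir in tool",R.from_quat(s["ee_rot"]).inv().apply(M[2]), R.from_quat(s["ee_rot"]).inv().apply(M[0]))
print(s["wrist_torque"])
E
```

```text
[[528.36600221 -23.69481654  75.        ]] [[506.64958294 -29.46982081 120.        ]] [[ 448.58927482  164.8536321    40.        ]
 [ 734.21472657  -61.25676833   40.        ]
 [ 533.41444679 -366.45518957   40.        ]]
balance axis [[621.60642605  18.74036104  60.        ]
 [384.55400593 -34.13044553  60.        ]]
[[-0.925 -0.    -0.379]
 [ 0.379  0.    -0.925]
 [ 0.    -1.    -0.   ]]
cam pos in tool [ -85.29542157 -123.71536734   -0.19906962] view dir in tool [ 3.27544270e-01  9.44835801e-01 -2.45588025e-04] [4.96673921e-04 8.77457190e-05 9.99999873e-01]
[ 0.02860424 -0.0019415  -0.00030063]
```

```bash
python3 -m inch '[[0.4,-48.5,-5,50.4,0,90,0],[0.4,-48.5,-5,50.4,0,90,0],[0.4,-48.5,-5,50.4,0,90,0],[0.4,-48.5,-5,50.4,0,90,0],[0.4,-48.5,-5,50.4,0,90,0],[0.4,-48.5,-5,50.4,0,90,0],[0.4,-48.5,-5,50.4,0,90,0],[0.4,-48.5,-5,50.4,0,90,0],[0.4,-48.5,-5,50.4,0,90,0],[0.4,-48.5,-5,50.4,0,90,0],[0.4,-48.5,-5,50.4,0,90,0],[0.4,-48.5,-5,50.4,0,90,0],[0.4,-48.5,-5,50.4,0,90,0],[0.4,-48.5,-5,50.4,0,90,0],[0.4,-48.5,-5,50.4,0,90,0],[0.4,-48.5,-5,50.4,0,90,0],[0.4,-48.5,-5,50.4,0,90,0],[0.4,-48.5,-5,50.4,0,90,0],[0.4,-48.5,-5,50.4,0,90,0],[0.4,-48.5,-5,50.4,0,90,0]]'
python3 - <<'E'
from h import *
s=arm.read_state();print(s["joints"],s["position"],R.from_quat(s["ee_rot"]).as_matrix().round(3))
im=arm.get_image("wrist");cv2.imwrite("pics/w1.png",im[:,:,::-1])
E
```

```text
clock: 2.27
position: [494.4, -72.0, 300.1]
ee_rot: [-0.587, -0.394, 0.394, 0.587]
contact_force: [0.8, 0.1, 0.3]
gripper_width: 34.3
[ 1.80809560e-01  1.35176821e-01 -2.06833033e-01 -3.13160071e-04
 -1.22916090e+00 -5.70314390e-01] [494.38290879 -71.98838296 300.13579953] [[ 0.38  -0.    -0.925]
 [ 0.925  0.     0.38 ]
 [ 0.    -1.     0.   ]]
```

View pics/w1.png

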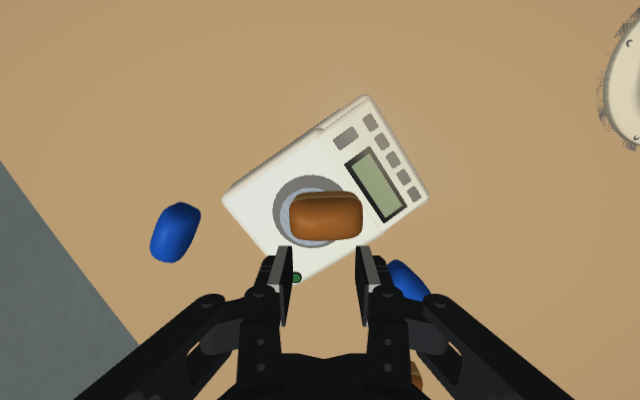

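Run:
```python
from h import *
p=arm.camera_params("wrist");np.save("p1.npy",p,allow_pickle=True)
for l in("loaf","pan_mid","balance"):
    for r in arm.masks_of(l,"wrist"):
        m=r["mask"];v,u=np.nonzero(m);c=(u.mean(),v.mean())
        print(l,r["conf"],r["extent"],c,atz(p,[c],75+31 if l=="loaf" else 75).round(1))
        if l!="balance": np.save(f"m_{l}_{int(c[0])}.npy",m)
im=cv2.imread("pics/w1.png")[150:290,240:440]
cv2.imwrite("pics/w1c.png",cv2.resize(im,(800,560),interpolation=cv2.INTER_CUBIC))
```

```text
loaf 0.98 [287.7, 185.6, 73.9, 57.0] (np.float64(325.45155393053017), np.float64(215.33973187081048)) [[510.3 -28.2 106. ]]
loaf 0.69 [411.5, 359.3, 6.7, 30.6] (np.float64(415.82901554404145), np.float64(375.99481865284974)) [[483.8 256.9 106. ]]
loaf 0.66 [386.1, 260.1, 43.8, 39.1] (np.float64(407.0484536082474), np.float64(280.6319587628866)) [[448.6  93.3 106. ]]
loaf 0.6 [149.3, 203.3, 49.9, 60.3] (np.float64(174.112076852699), np.float64(232.0402561756633)) [[685.3 -76.5 106. ]]
pan_mid 0.96 [278.7, 186.2, 44.8, 58.1] (np.float64(294.5781818181818), np.float64(215.65818181818182)) [[551.4 -30.8  75. ]]
pan_mid 0.34 [288.0, 188.1, 74.0, 54.0] (np.float64(325.7465940054496), np.float64(215.37995761429005)) [[514.6 -16.2  75. ]]
balance 0.61 [219.3, 93.3, 212.6, 189.1] (np.float64(330.0929226509777), np.float64(184.05110457403242)) [[494.1 -52.5  75. ]]
```

View pics/w1c.png

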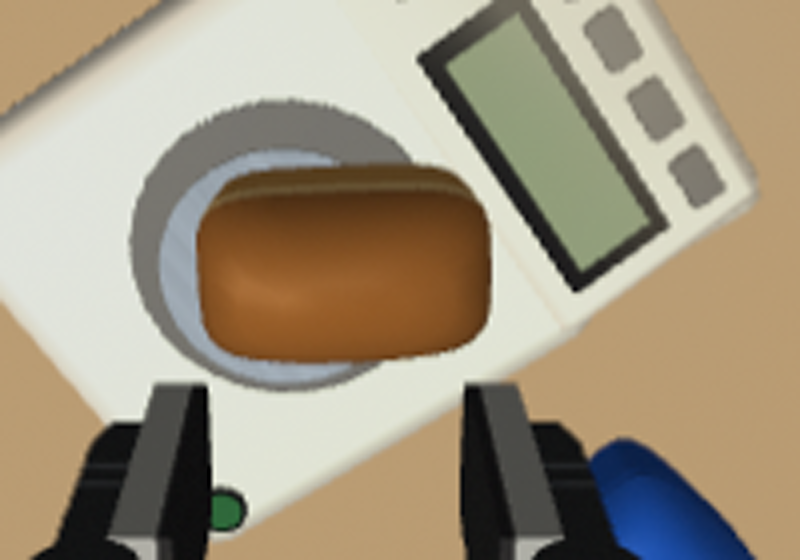

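```bash
cat >> h.py <<'E'
from scipy.optimize import least_squares,minimize
def rr(a,b,r,z,n=6):
    o=[]
    for sx,sy,t0 in((1,1,0),(-1,1,90),(-1,-1,180),(1,-1,270)):
        for t in np.linspace(t0,t0+90,n):
            o.append([sx*(a-r)+r*np.cos(np.radians(t)),sy*(b-r)+r*np.sin(np.radians(t)),z])
    return np.array(o)
MODEL=np.vstack([rr(39.5,10,4,0),rr(39.5,22.5,8,2),rr(42,25,10,30),rr(42,25,10,36),rr(40,22.5,10,46),rr(36,18,10,55),rr(29,10,8,62)])
def loafsil(p,x,y,yaw,z=75.):
    c,s=np.cos(yaw),np.sin(yaw);P=MODEL.copy();P[:,:2]=P[:,:2]@np.array([[c,s],[-s,c]])+[x,y];P[:,2]+=z
    return cv2.convexHull(proj(p,P).astype(np.float32))
def fitloaf(p,mask,g):
    cs,_=cv2.findContours(mask.astype(np.uint8),cv2.RETR_EXTERNAL,cv2.CHAIN_APPROX_NONE)
    c=max(cs,key=cv2.contourArea).reshape(-1,2).astype(np.float32)
    f=lambda q:[cv2.pointPolygonTest(loafsil(p,q[0],q[1],q[2]),(float(a),float(b)),True) for a,b in c]
    r=least_squares(f,g,loss="soft_l1",x_scale=[5,5,.1],diff_step=1e-3)
    return r.x,np.sqrt(np.mean(np.square(f(r.x))))
def fitpan(p,im,g,mask=None):
    r,gr,b=[im[:,:,i].astype(int) for i in range(3)]
    m=((b-r>8)&(b>120)&(b-r<60)).astype(np.uint8)
    c=proj(p,[[*g,75]])[0];yy,xx=np.mgrid[:400,:640]
    e=proj(p,[[g[0]+60,g[1],75],[g[0],g[1]+60,75]]);m[np.hypot(xx-c[0],yy-c[1])>np.hypot(*(e-c).T).max()]=0
    t=np.linspace(0,2*np.pi,180)
    # outer pan boundary: pan pixels adjacent to grey shadow/case: take pixels, maximise edge fit
    er=cv2.erode(m,np.ones((3,3)));bd=(m>0)&(er==0)
    if mask is not None: bd&=cv2.dilate(mask.astype(np.uint8),np.ones((7,7)))==0
    v,u=np.nonzero(bd);P=np.c_[u,v]
    W=atz(p,P,75.)[:,:2]
    f=lambda q:np.hypot(W[:,0]-q[0],W[:,1]-q[1])-40
    s=least_squares(f,g,loss="soft_l1",f_scale=1.5)
    # free radius
    s2=least_squares(lambda q:np.hypot(W[:,0]-q[0],W[:,1]-q[1])-q[2],[*g,40],loss="soft_l1",f_scale=1.5)
    return s.x,np.abs(f(s.x)).mean(),s2.x,len(u),m
def draw(p,im,pan,lo,fn,box):
    o=im[:,:,::-1].copy();k=4;x0,y0,x1,y1=box
    o=cv2.resize(o[y0:y1,x0:x1],None,fx=k,fy=k,interpolation=cv2.INTER_CUBIC)
    t=np.linspace(0,2*np.pi,100)
    C=proj(p,np.c_[pan[0]+40*np.cos(t),pan[1]+40*np.sin(t),0*t+75])
    T=lambda a:((np.array(a).reshape(-1,2)-[x0,y0]+.5)*k).astype(np.int32)
    cv2.polylines(o,[T(C)],True,(0,0,255),1);cv2.polylines(o,[T(loafsil(p,*lo))],True,(0,255,0),1)
    cv2.imwrite(fn,o)
E
python3 - <<'E'
from h import *
p=np.load("p1.npy",allow_pickle=True).item();im=cv2.imread("pics/w1.png")[:,:,::-1]
m=np.load("m_loaf_325.npy")
lo,e=fitloaf(p,m,[508,-29,-.4]);print("loaf",lo,e)
a=fitpan(p,im,[528,-24],m);print("pan",a[:4])
draw(p,im,a[0],lo,"pics/w1f.png",(240,150,440,290))
E
```

```text
loaf [ 5.10704907e+02 -2.67778435e+01 -3.39768885e-01] 1.681564120312321
pan (array([532.03398531, -21.01701705]), np.float64(0.5207557925176338), array([532.95904494, -21.21554426,  39.23953222]), 104)
```

View pics/w1f.png

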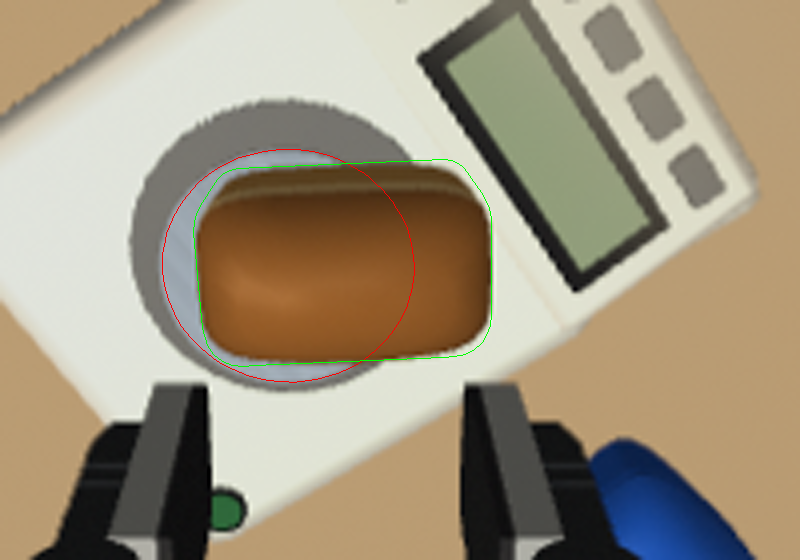

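```bash
sed -i 's/rr(39.5,22.5,8,2),rr(42,25,10,30),rr(42,25,10,36),rr(40,22.5,10,46),rr(36,18,10,55)/rr(39,22,13,2),rr(42,25,15,30),rr(42,25,15,36),rr(40,22.5,14,46),rr(36,18,12,55)/' h.py
python3 - <<'E'
from h import *
p=np.load("p1.npy",allow_pickle=True).item();im=cv2.imread("pics/w1.png")[:,:,::-1]
m=np.load("m_loaf_325.npy")
lo,e=fitloaf(p,m,[510,-27,-.34]);print("loaf",lo,e)
draw(p,im,[532.5,-21],lo,"pics/w1g.png",(240,150,440,290))
s=arm.read_state();T=R.from_quat(s["ee_rot"])
for uv,z in(([292,246],-17.15),([356,246],17.15),([292,278],-17.15)):
    o,d=ray(p,[uv]);o=T.inv().apply(o-s["position"]);d=T.inv().apply(d)[0];print(o+d*(z-o[2])/d[2])
r=lo[2];q=np.array([532.5,-21])-lo[:2];print(q,q@[np.cos(r),np.sin(r)],q@[-np.sin(r),np.cos(r)])
E
```

```text
loaf [ 5.10675671e+02 -2.70925572e+01 -3.45808128e-01] 1.0537882052022198
[-12.14316926  12.52005405 -17.15      ]
[-5.98217084 23.87843625 17.15      ]
[  3.12227362   6.60867352 -17.15      ]
[21.82432928  6.09255718] 18.467253755906757 13.129399849392954
```

View pics/w1g.png

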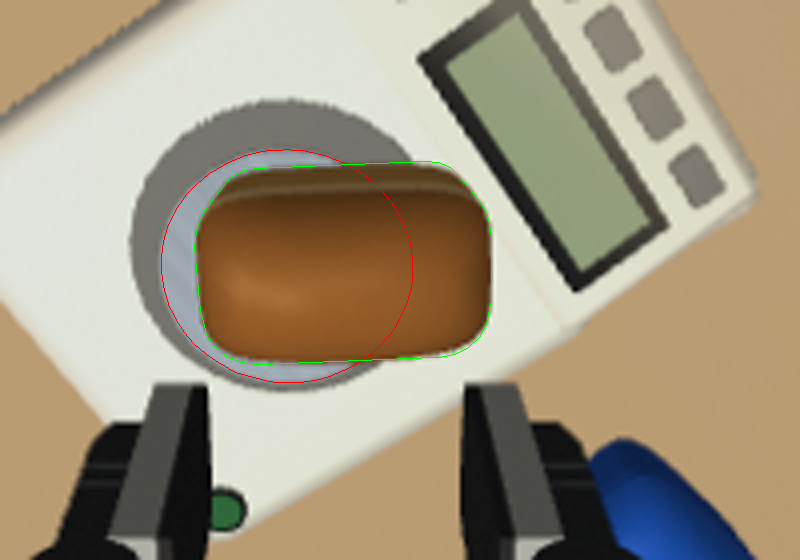

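```bash
python3 -m inch '[[0,4.4,6,8.2,0,-92.5,0],[0,4.4,6,8.2,0,-92.5,0],[0,4.4,6,8.2,0,-92.5,0],[0,4.4,8,8.2,0,-92.5,0],[0,4.4,10,8.2,0,-92.5,0],[0,4.4,13,8.2,0,-92.5,0],[0,4.4,13,8.2,0,-92.5,0],[0,4.4,13,8.2,0,-92.5,0],[0,4.4,13,8.2,0,-92.5,0],[0,4.4,13,8.2,0,-92.5,0],[0,4.4,13,8.2,0,-92.5,0],[0,4.4,13,8.2,0,-92.5,0],[0,4.4,13,8.2,0,-92.5,0],[0,4.4,13,8.2,0,-92.5,0],[0,4.4,13,8.2,0,-92.5,0],[0,4.4,13,8.2,0,-92.5,0]]'
cat > look.py <<'E'
import sys
from h import *
n=sys.argv[1];g=eval(sys.argv[2]) if len(sys.argv)>2 else [510.7,-27,-.34]
pan=np.array([532.5,-21.])
s=arm.read_state();print(s["joints"].round(2),s["position"].round(1),R.from_quat(s["ee_rot"]).as_matrix().round(3).tolist(),"F",s["contact_force"].round(2))
p=arm.camera_params("wrist");im=arm.get_image("wrist");cv2.imwrite(f"pics/{n}.png",im[:,:,::-1]);np.save(f"{n}p.npy",p)
c=proj(p,[[*g[:2],108]])[0];best=None
for r in arm.masks_of("loaf","wrist"):
    v,u=np.nonzero(r["mask"]);d=np.hypot(u.mean()-c[0],v.mean()-c[1])
    if d<60 and (best is None or d<best[0]):best=(d,r)
m=best[1]["mask"];np.save(f"{n}m.npy",m)
lo,e=fitloaf(p,m,g);a=fitpan(p,im,pan,m);print("loaf",lo.round(2),e.round(2),"pan",a[0].round(1),a[1].round(2),a[2].round(1),a[3])
r=lo[2];q=pan-lo[:2];print("to go",q.round(1),"along u",(q@[np.cos(r),np.sin(r)]).round(1),"v",(q@[-np.sin(r),np.cos(r)]).round(1))
b=[int(max(0,min(440,c[0]-100))),int(max(0,min(260,c[1]-70)))];draw(p,im,pan,lo,f"pics/{n}f.png",(b[0],b[1],b[0]+200,b[1]+140))
E
python3 look.py w2
```

```text
clock: 3.8
position: [435.4, 0.4, 170.5]
ee_rot: [0.122, 0.697, -0.696, -0.122]
contact_force: [1.3, 0.1, 0.3]
gripper_width: 0.3
[ 0.38  0.14 -0.55  0.   -0.87  0.85] [4.354e+02 4.000e-01 1.705e+02] [[-0.941, 0.0, -0.34], [0.34, 0.0, -0.941], [-0.0, -1.0, -0.0]] F [1.26 0.06 0.28]
loaf [ 5.1061e+02 -2.7840e+01 -3.6000e-01] 0.96 pan [532.6 -22.3] 0.32 [533.2 -21.8  39.4] 254
to go [21.9  6.8] along u 18.1 v 14.0
```

View pics/w2.png

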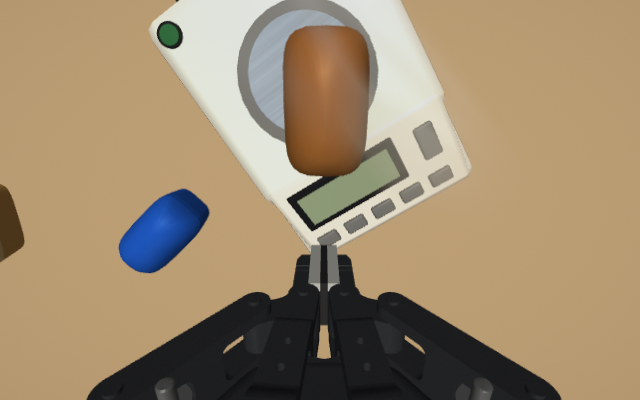

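View pics/w2f.png

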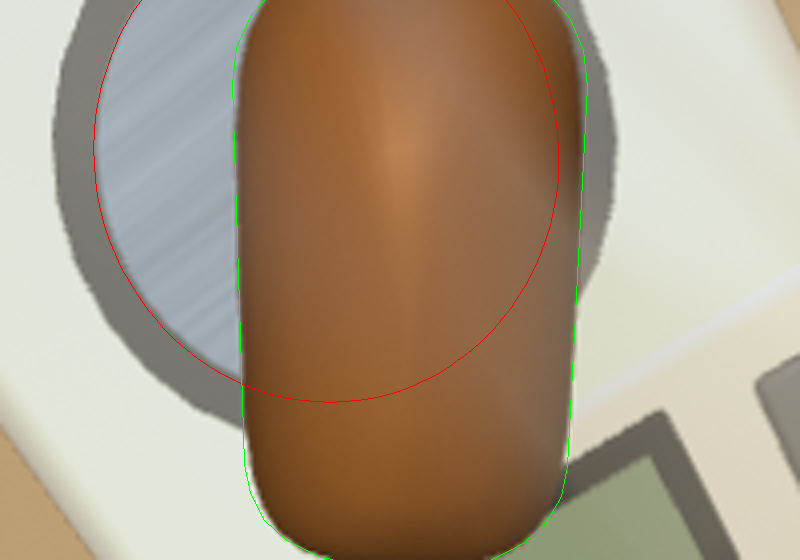

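```bash
sed -i 's/532.5,-21./532.7,-21.7/' look.py; python3 -m inch '[[0,0,3,0,0,0,0],[0,0,5.2,0,0,0,0],[0,0,5.2,0,0,0,0],[0,-1.2,5.2,0,0,0,0],[0,-2.0,5.2,0,0,0,0],[0,-2.3,5.2,0,0,0,0],[0,-2.5,5.2,0,0,0,0],[0,-2.6,5.2,0,0,0,0],[0,-2.7,5.2,0,0,0,0],[0,-2.8,5.2,0,0,0,0],[0,-2.9,5.2,0,0,0,0],[0,-3.0,5.2,0,0,0,0],[0,-3.1,5.2,0,0,0,0],[0,-3.2,5.2,0,0,0,0],[0,-3.3,5.2,0,0,0,0],[0,-3.4,5.2,0,0,0,0],[0,-3.5,5.2,0,0,0,0],[0,-3.5,5.2,0,0,0,0]]'
python3 look.py w3 '[518,-30,-.35]'
```

```text
clock: 5.4
position: [468.6, -12.0, 118.3]
ee_rot: [0.122, 0.697, -0.697, -0.121]
contact_force: [0.1, 0.5, -0.8]
gripper_width: 0.1
[ 0.32  0.27 -0.54  0.   -0.75  0.9 ] [468.6 -12.  118.3] [[-0.941, 0.0, -0.338], [0.338, -0.0, -0.941], [-0.0, -1.0, -0.0]] F [ 0.05  0.5  -0.85]
loaf [ 5.1916e+02 -3.1010e+01 -3.5000e-01] 1.39 pan [532.7 -22.2] 0.22 [533.2 -21.8  39.6] 277
to go [13.5  9.3] along u 9.6 v 13.4
```

View pics/w3.png

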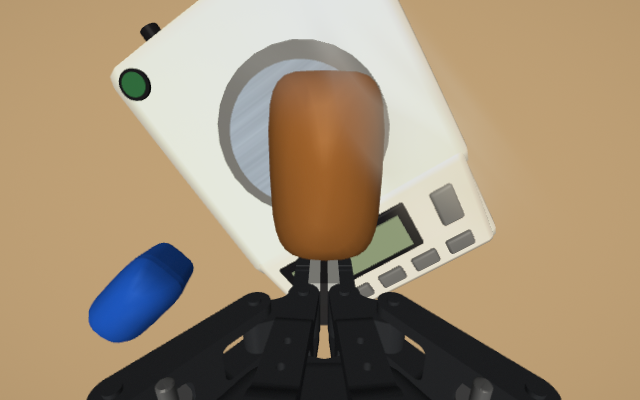

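View pics/w3f.png

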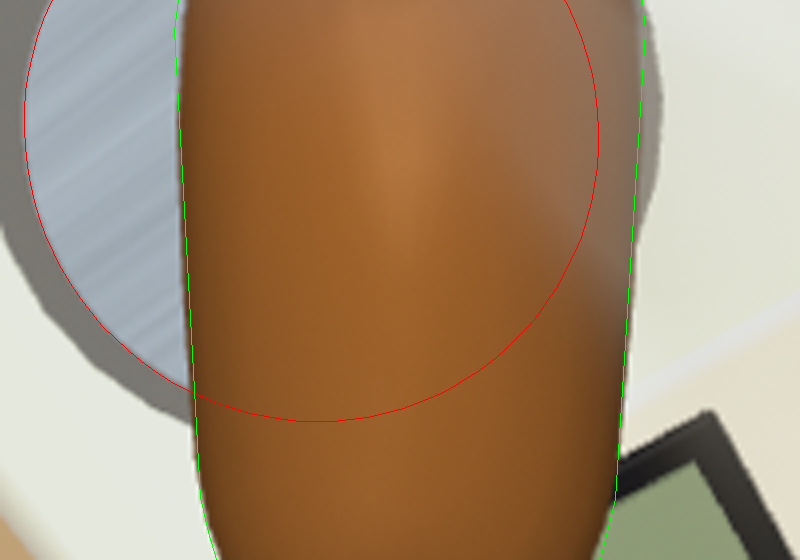

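```bash
python3 -m inch '[[0,-0.1,0,0,0,0,0],[0,-0.2,0,0,0,0,0],[0,-0.3,0,0,0,0,0],[0,-0.4,0,0,0,0,0],[0,-0.5,0,0,0,0,0],[0,-0.6,0,0,0,0,0],[0,-0.7,0,0,0,0,0],[0,-0.8,0,0,0,0,0],[0,-0.87,0,0,0,0,0],[0,-0.94,0,0,0,0,0],[0,-0.94,0,0,0,0,0],[0,0,0,0,0,0,0],[0,3,0,0,0,0,0],[0,3.5,-5.2,0,0,0,0],[0,3.5,-5.2,0,0,0,0],[0,3.5,-5.2,0,0,0,0]]'
python3 look.py w4 '[528,-34,-.35]'
```

```text
clock: 6.83
position: [436.0, 0.6, 173.2]
ee_rot: [0.123, 0.698, -0.696, -0.119]
contact_force: [-0.2, 0.6, 1.2]
gripper_width: 0.0
[ 0.38  0.14 -0.55  0.   -0.87  0.85] [436.    0.6 173.2] [[-0.942, 0.006, -0.337], [0.337, 0.002, -0.942], [-0.006, -1.0, -0.004]] F [-0.17  0.62  1.22]
loaf [ 5.2588e+02 -3.3400e+01 -3.5000e-01] 2.65 pan [532.9 -22.5] 0.25 [533.2 -21.8  39.4] 172
to go [ 6.8 11.7] along u 2.5 v 13.3
```

View pics/w4.png

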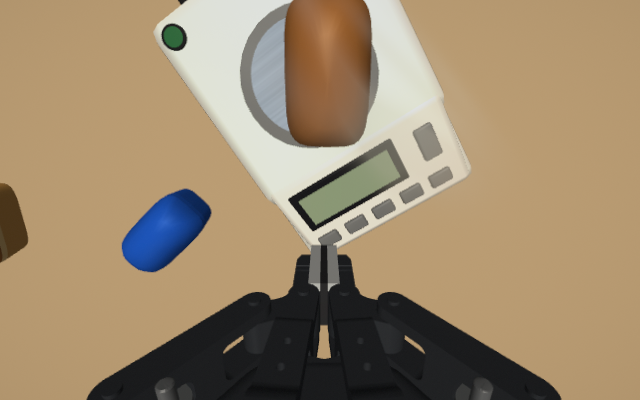

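View pics/w4f.png

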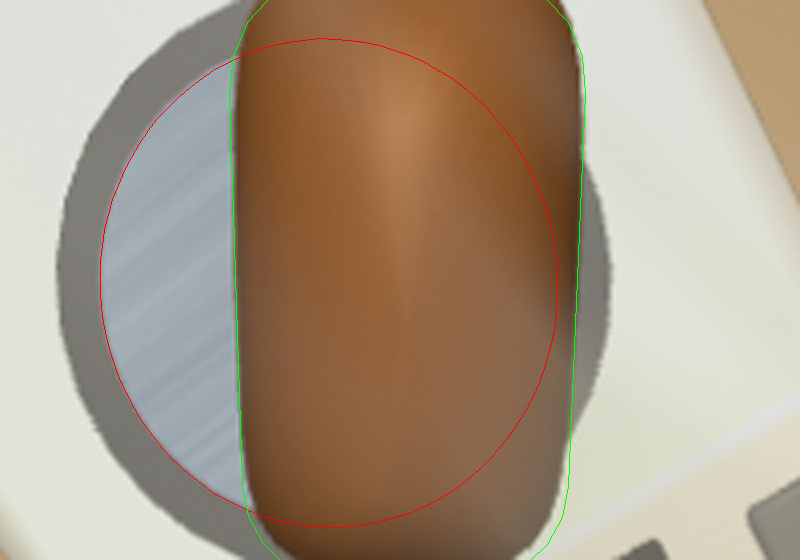

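```bash
python3 -m inch '[[0.45,0,-4,0,0,0,0],[0.45,0,-8,0,0,0,0],[0.45,-9.8,-13,3.8,0,90,0],[0.45,-9.8,-13,3.8,0,90,0],[0.45,-9.8,-13,3.8,0,90,0],[0.45,-9.8,-13,3.8,0,90,0],[0.45,-9.8,-13,3.8,0,90,0],[0.45,-9.8,-13,3.8,0,90,0],[0.45,-9.8,-13,3.8,0,90,0],[0.45,-9.8,-13,3.8,0,90,0],[0.45,-9.8,-13,3.8,0,90,0],[0.45,-9.8,-13,3.8,0,90,0],[0.45,-9.8,-13,3.8,0,90,0],[0.45,-9.8,-13,3.8,0,90,0],[0.45,-9.8,-13,3.8,0,90,0],[0.45,-9.8,-13,3.8,0,90,0],[0.45,-9.8,-13,3.8,0,90,0],[0.45,-9.8,-13,3.8,0,90,0]]'
python3 look.py w5 '[528,-34,-.35]'
```

```text
clock: 8.43
position: [514.6, -69.0, 299.4]
ee_rot: [-0.578, -0.407, 0.408, 0.578]
contact_force: [0.4, -0.2, 0.8]
gripper_width: 38.5
[ 0.18  0.17 -0.16 -0.   -1.24 -0.52] [514.6 -69.  299.4] [[0.337, -0.002, -0.942], [0.942, -0.0, 0.337], [-0.001, -1.0, 0.002]] F [ 0.41 -0.21  0.83]
loaf [ 5.2788e+02 -3.3920e+01 -3.4000e-01] 0.87 pan [534.2 -22.8] 0.4 [533.9 -22.4  39.6] 27
to go [ 4.8 12.2] along u 0.4 v 13.1
```

View pics/w5f.png

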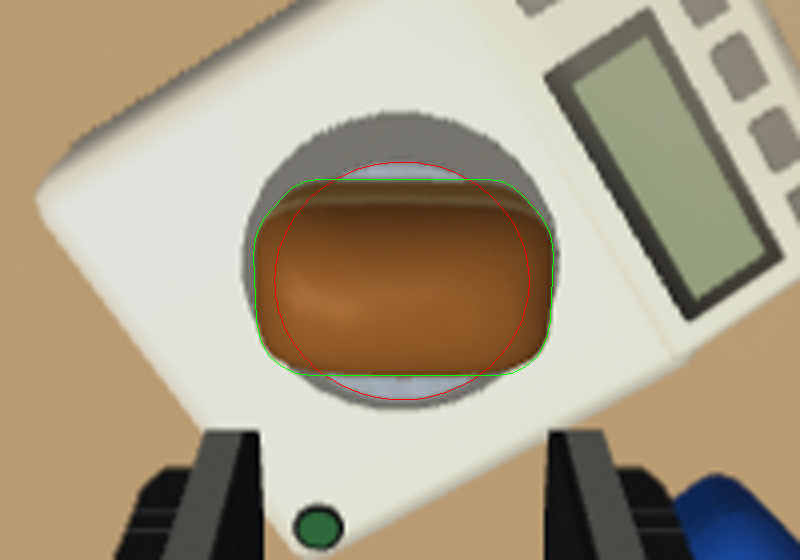

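```bash
python3 -m inch '[[0.45,-4.4,0,-0.1,0,0,-7],[0.45,-4.4,4,-0.1,0,0,-15],[0.45,-4.4,8,-0.1,0,0,-15],[0.45,-4.4,12,-0.1,0,0,-15],[0.45,-4.4,16,-0.1,0,0,-15],[0.45,-4.4,18.3,-0.1,0,0,-15],[0.45,-4.4,19.1,-0.1,0,0,-15],[0.45,-4.4,19.1,-0.1,0,0,-15],[0.45,-4.4,19.1,-0.1,0,0,-15]]'
python3 - <<'E'
from h import *
s=arm.read_state();print(s["position"],R.from_quat(s["ee_rot"]).as_matrix().round(3).tolist(),s["contact_force"])
im=arm.get_image("wrist");cv2.imwrite("pics/w6.png",im[:,:,::-1])
T=R.from_quat(s["ee_rot"]);t=T.apply([[11,19,0],[-11,19,0]])+s["position"];print("tip corners",t)
a=np.array([532.7,-21.7]);v=np.array([.338,.941]);u=np.array([.941,-.338])
print("TCP rel pan v,u",(s["position"][:2]-a)@v,(s["position"][:2]-a)@u,"lead v",(t[0,:2]-a)@v)
for n in("top",):
    cv2.imwrite("pics/t6.png",cv2.resize(arm.get_image(n)[150:290,250:420,::-1],None,fx=4,fy=4))
E
```

```text
clock: 9.28
position: [501.9, -111.0, 110.2]
ee_rot: [-0.521, -0.479, 0.328, 0.626]
contact_force: [0.6, 0.7, 0.4]
gripper_width: 38.5
[ 501.85892175 -110.97768158  110.23976549] [[0.326, 0.089, -0.941], [0.909, 0.243, 0.338], [0.259, -0.966, -0.002]] [0.55139329 0.67763374 0.38565312]
tip corners [[ 507.12933247  -96.35910292   94.73106055]
 [ 499.9655286  -116.36678009   89.04135329]]
TCP rel pan v,u -94.4345828151173 1.1544017439451295 lead v -78.89710147773616
```

View pics/w6.png

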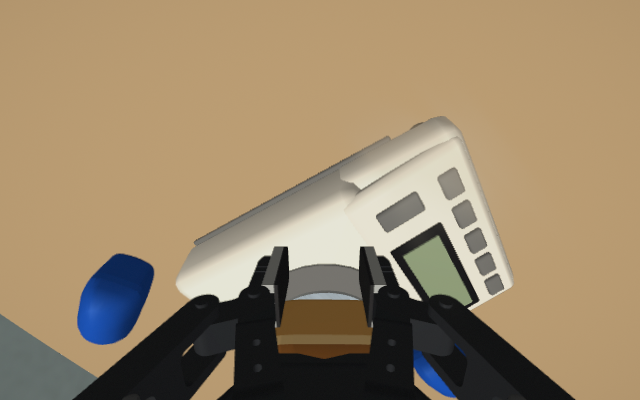

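View pics/t6.png

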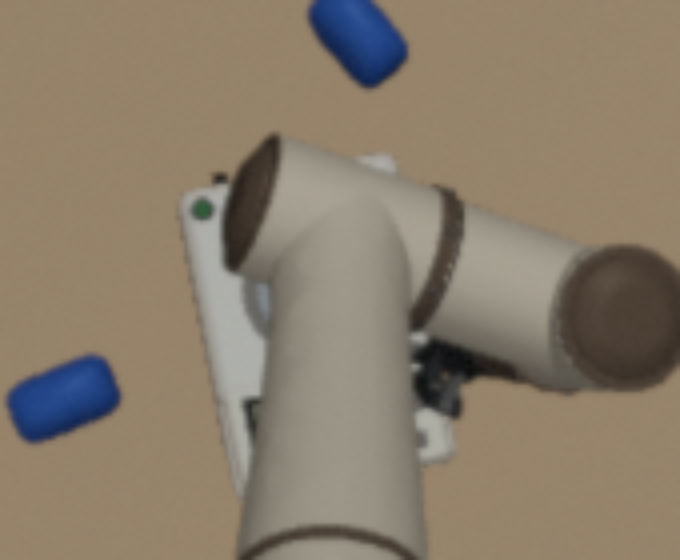

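```bash
python3 -m inch '[[0.45,1.37,0.68,0,0,0,0],[0.45,2.82,1.07,0,0,0,0],[0.45,3.3,1.2,0,0,0,0],[0.45,3.59,1.27,0,0,0,0],[0.45,3.78,1.33,0,0,0,0],[0.45,3.88,1.35,0,0,0,0],[0.45,3.98,1.38,0,0,0,0],[0.45,4.07,1.4,0,0,0,0],[0.45,4.17,1.43,0,0,0,0],[0.45,4.27,1.46,0,0,0,0],[0.45,4.36,1.48,0,0,0,0],[0.45,4.46,1.51,0,0,0,0],[0.45,4.56,1.53,0,0,0,0],[0.45,4.65,1.56,0,0,0,0],[0.45,4.65,1.56,0,0,0,0]]'
python3 - <<'E'
from h import *
s=arm.read_state();print(s["contact_force"],s["wrist_torque"])
T=R.from_quat(s["ee_rot"]);t=T.apply([[11,19,0],[-11,19,0]])+s["position"];print("tip corners",t)
a=np.array([532.7,-21.7]);v=np.array([.338,.941]);print("lead v",(t[0,:2]-a)@v)
cv2.imwrite("pics/w7.png",arm.get_image("wrist")[:,:,::-1])
E
```

```text
clock: 10.63
position: [517.5, -64.5, 106.3]
ee_rot: [-0.52, -0.479, 0.328, 0.627]
contact_force: [0.1, 0.2, -0.8]
gripper_width: 38.5
[ 0.05856137  0.19637501 -0.81299453] [-0.5083688   0.1966716   0.02086792]
tip corners [[522.72041497 -49.89867021  90.74682076]
 [515.53303154 -69.89652878  85.05233466]]
lead v -29.908048404131517
```

View pics/w7.png

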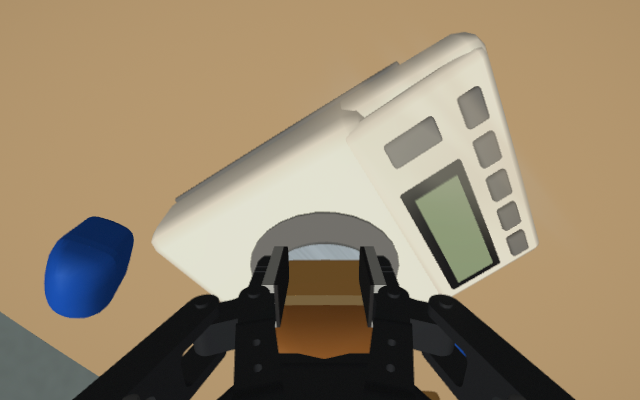

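```bash
python3 -m inch '[[0.45,-0.5,-0.13,0,0,0,0],[0.45,-2.9,-0.78,0,0,0,0],[0.45,-2.9,-0.78,0,0,0,0],[0.45,-2.4,-2.7,0,0,0,0],[0.45,-1.35,-6.6,0,0,0,0],[0.45,0.2,-10.6,0,0,0,7],[0.45,4.1,-18.9,0,0,0,15],[0.45,4.1,-18.9,0,0,0,15],[0.45,4.1,-18.9,0,0,0,15],[0.45,4.1,-18.9,0,0,0,15],[0.45,4.1,-18.9,0,0,0,15]]'
python3 look.py w8 '[530,-28,-.35]'
```

```text
clock: 11.6
position: [513.9, -73.1, 299.4]
ee_rot: [-0.578, -0.407, 0.406, 0.579]
contact_force: [-0.3, -0.8, -1.7]
gripper_width: 38.6
[ 0.17  0.17 -0.17 -0.   -1.23 -0.52] [513.9 -73.1 299.4] [[0.338, 0.001, -0.941], [0.941, 0.001, 0.338], [0.001, -1.0, -0.0]] F [-0.27 -0.77 -1.73]
loaf [ 5.2941e+02 -2.8310e+01 -3.5000e-01] 0.64 pan [533.7 -21. ] 0.37 [534.2 -19.6  41.4] 46
to go [3.3 6.6] along u 0.9 v 7.3
```

View pics/w8f.png

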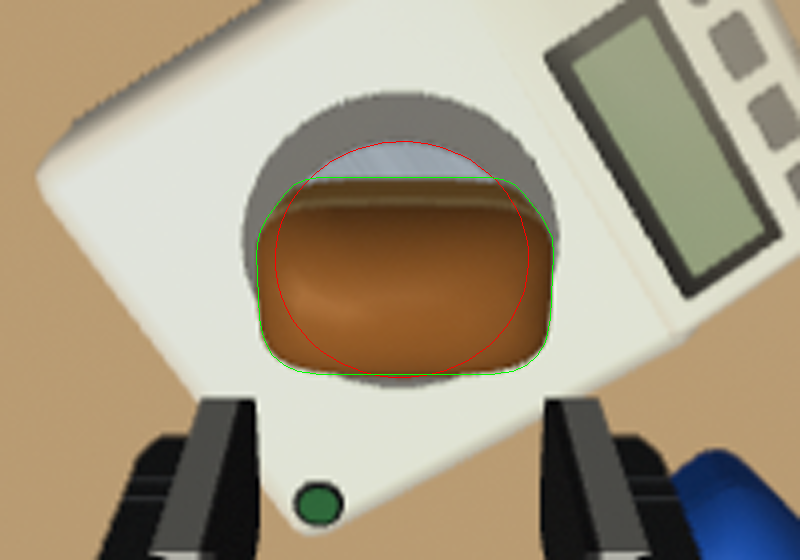

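```bash
python3 -m inch '[[0.45,-4,0,0,0,0,-7],[0.45,-4,4,0,0,0,-15],[0.45,-4,8,0,0,0,-15],[0.45,-4,12,0,0,0,-15],[0.45,-4,16,0,0,0,-15],[0.45,-4,18.5,0,0,0,-15],[0.45,-4,19.3,0,0,0,-15],[0.45,-4,19.3,0,0,0,-15],[0.45,-4,19.3,0,0,0,-15]]'
python3 - <<'E'
from h import *
s=arm.read_state();print(s["position"],R.from_quat(s["ee_rot"]).as_matrix().round(3).tolist())
a=np.array([532.7,-21.7]);v=np.array([.338,.941]);print("TCP v",(s["position"][:2]-a)@v)
E
```

```text
clock: 12.45
position: [501.0, -111.6, 106.5]
ee_rot: [-0.521, -0.478, 0.328, 0.627]
contact_force: [-0.0, 0.7, 0.9]
gripper_width: 38.4
[ 501.01777637 -111.61647998  106.5234788 ] [[0.327, 0.087, -0.941], [0.909, 0.243, 0.339], [0.258, -0.966, 0.0]]
TCP v -95.31999924667988
```

```bash
python3 -m inch '[[0.45,2.42,0.65,0,0,0,0],[0.45,4.06,1.09,0,0,0,0],[0.45,4.54,1.22,0,0,0,0],[0.45,4.73,1.27,0,0,0,0],[0.45,4.83,1.3,0,0,0,0],[0.45,4.93,1.32,0,0,0,0],[0.45,5.02,1.35,0,0,0,0],[0.45,5.12,1.37,0,0,0,0],[0.45,5.22,1.4,0,0,0,0],[0.45,5.31,1.42,0,0,0,0],[0.45,5.41,1.45,0,0,0,0],[0.45,5.46,1.46,0,0,0,0],[0.45,5.5,1.47,0,0,0,0],[0.45,5.5,1.47,0,0,0,0],[0.45,5,1.34,0,0,0,0],[0.45,2.5,0.67,0,0,0,0],[0.45,2.5,0.67,0,0,0,0]]'
python3 -m inch '[[0.45,1.04,-3.9,0,0,0,0],[0.45,2.1,-7.7,0,0,0,0],[0.45,3,-11,0,0,0,7],[0.45,6,-18.3,0,0,0,15],[0.45,6,-18.3,0,0,0,15],[0.45,6,-18.3,0,0,0,15],[0.45,6,-18.3,0,0,0,15],[0.45,6,-18.3,0,0,0,15]]'
python3 look.py w9 '[532,-22,-.35]'
```

```text
clock: 13.87
position: [508.4, -88.8, 106.3]
ee_rot: [-0.521, -0.478, 0.328, 0.627]
contact_force: [0.1, -0.2, 0.8]
gripper_width: 38.4
clock: 14.53
position: [512.5, -76.5, 298.1]
ee_rot: [-0.578, -0.407, 0.407, 0.579]
contact_force: [0.8, 0.0, -0.5]
gripper_width: 38.4
[ 0.16  0.17 -0.17 -0.   -1.23 -0.51] [512.5 -76.5 298.1] [[0.339, -0.001, -0.941], [0.941, 0.001, 0.339], [0.001, -1.0, 0.001]] F [ 0.82  0.03 -0.54]
loaf [ 5.3128e+02 -2.1100e+01 -3.5000e-01] 0.66 pan [533.6 -21. ] 0.4 [533.1 -22.5  38.6] 70
to go [ 1.4 -0.6] along u 1.5 v -0.1
```

View pics/w9f.png

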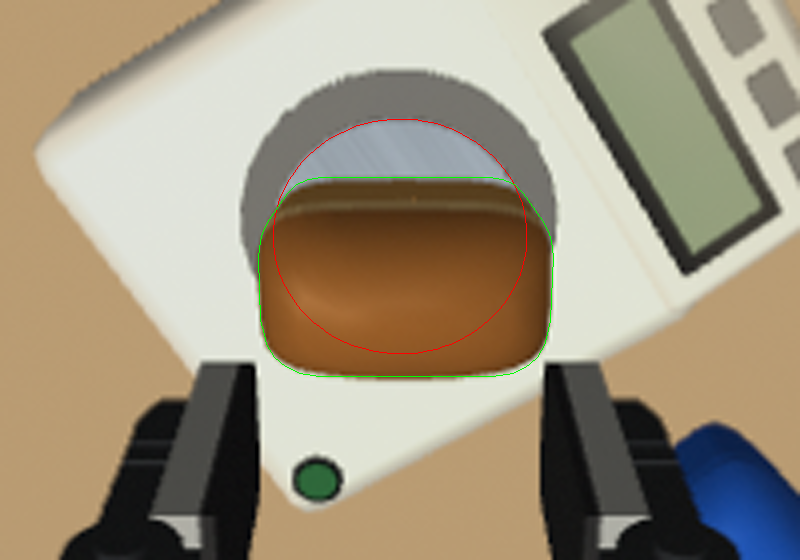

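```bash
python3 -m inch '[[0.45,4,0,0,0,0,0],[0.45,8,0,0,0,0,0],[0.45,12,0,0,0,0,0],[0.45,14.5,0,0,0,0,0],[0.45,14.5,0,0,0,0,0],[0.45,14.5,0,0,0,0,0]]'
python3 look.py w10 '[532,-22,-.35]'
```

```text
clock: 15.13
position: [562.0, 60.3, 296.6]
ee_rot: [-0.578, -0.406, 0.408, 0.579]
contact_force: [0.0, -0.4, 0.3]
gripper_width: 38.3
[ 0.39  0.26 -0.06 -0.   -1.26 -0.74] [562.   60.3 296.6] [[0.337, -0.004, -0.941], [0.941, -0.001, 0.337], [-0.002, -1.0, 0.003]] F [ 0.04 -0.44  0.26]
loaf [ 5.3168e+02 -2.0910e+01 -3.4000e-01] 0.9 pan [532.  -21.6] 1.56 [535.  -22.2  38.3] 97
to go [ 1.  -0.8] along u 1.2 v -0.4
```

View pics/w10f.png

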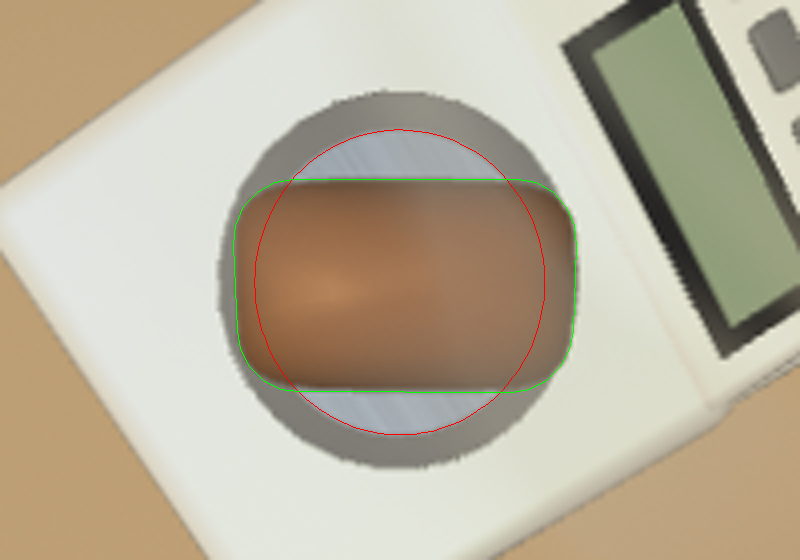

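View pics/w10.png

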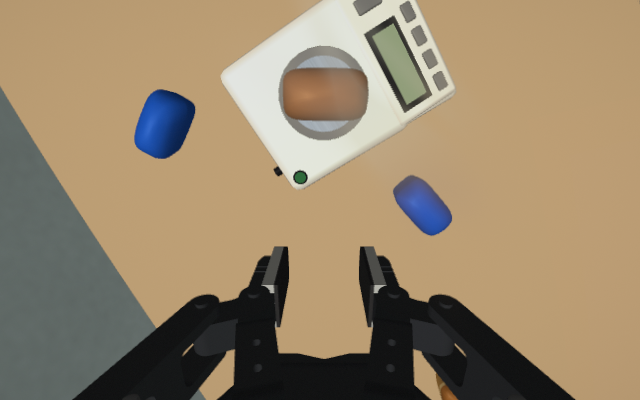

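```bash
python3 -m inch '[[0,-8.7,0,8.5,0,-90.4,0],[0,-8.7,0,8.5,0,-90.4,0],[0,-8.7,0,8.5,0,-90.4,0],[0,-8.7,0,8.5,0,-90.4,0],[0,-8.7,4,8.5,0,-90.4,0],[0,-8.7,8,8.5,0,-90.4,0],[0,-8.7,11,8.5,0,-90.4,0],[0,-8.7,12.7,8.5,0,-90.4,0],[0,-8.7,12.7,8.5,0,-90.4,0],[0,-8.7,12.7,8.5,0,-90.4,0],[0,-8.7,12.7,8.5,0,-90.4,0],[0,-8.7,12.7,8.5,0,-90.4,0],[0,-8.7,12.7,8.5,0,-90.4,0],[0,-8.7,12.7,8.5,0,-90.4,0],[0,-8.7,12.7,8.5,0,-90.4,0],[0,-8.7,12.7,8.5,0,-90.4,0]]'
python3 look.py w11 '[531.6,-21,-.35]'
python3 - <<'E'
from h import *
s=arm.read_state()
q=s["position"][:2]-np.array([532.9,-21.8]);print("TCP u,v",q@[.94,-.341],q@[.341,.94],s["position"])
E
```

```text
clock: 16.57
position: [452.4, 5.9, 171.8]
ee_rot: [-0.12, -0.697, 0.697, 0.12]
contact_force: [-0.1, -0.2, 0.7]
gripper_width: 0.2
[ 0.37  0.17 -0.51  0.   -0.89  0.86] [452.4   5.9 171.8] [[-0.942, 0.0, -0.335], [0.335, -0.0, -0.942], [-0.0, -1.0, -0.0]] F [-0.11 -0.19  0.67]
loaf [ 5.3174e+02 -2.0950e+01 -3.5000e-01] 1.15 pan [532.4 -21.5] 1.06 [533.8 -21.7  39.1] 165
to go [ 1.  -0.7] along u 1.2 v -0.4
TCP u,v -85.06972631474271 -1.0586806067890606 [452.56388718   6.21695092 171.78687457]
```

View pics/w11.png

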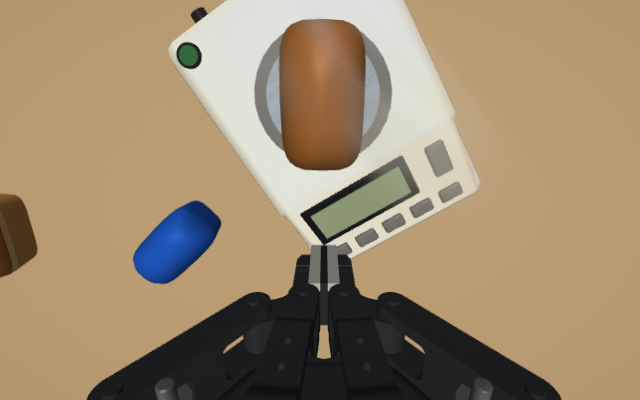

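```bash
python3 -m inch '[[0,0,3,-0.14,0,0,0],[0,0,5.4,-0.14,0,0,0],[0,0,5.4,-0.14,0,0,0],[0,-1.5,5.4,-0.14,0,0,0],[0,-2.3,5.4,-0.14,0,0,0],[0,-2.6,5.4,-0.14,0,0,0],[0,-2.75,5.4,-0.14,0,0,0],[0,-2.85,5.4,-0.14,0,0,0],[0,-2.91,5.4,-0.14,0,0,0],[0,-2.96,5.4,-0.14,0,0,0],[0,-3.01,5.4,-0.14,0,0,0],[0,-3.06,5.4,-0.14,0,0,0],[0,-3.1,5.4,-0.14,0,0,0],[0,-3.13,5.4,-0.14,0,0,0],[0,-3.13,5.4,-0.14,0,0,0],[0,-2.6,5.4,-0.14,0,0,0],[0,0,5.4,-0.14,0,0,0],[0,0,3,-0.14,0,0,0],[0,0,0,0,0,0,0],[0,0,0,0,0,0,0]]'
python3 look.py w12 '[532.6,-21,-.35]'
```

```text
clock: 18.33
position: [455.3, 7.3, 176.6]
ee_rot: [0.122, 0.698, -0.696, -0.115]
contact_force: [0.5, -0.1, -0.5]
gripper_width: -0.1
[ 0.38  0.17 -0.51  0.   -0.89  0.86] [455.3   7.3 176.6] [[-0.944, 0.01, -0.33], [0.33, 0.002, -0.944], [-0.009, -1.0, -0.005]] F [ 0.53 -0.09 -0.54]
loaf [ 5.3298e+02 -2.1410e+01 -3.5000e-01] 0.9 pan [532.3 -21.6] 0.88 [533.6 -21.7  39.1] 145
to go [-0.3 -0.3] along u -0.2 v -0.4
```

```bash
python3 -m inch '[[0.45,0,-4,0,0,0,0],[0.45,0,-8,0,0,0,0],[0.45,-4,-10,0,0,0,0],[0.45,-4,-10,0,0,0,0],[0.45,-4,-10,0,0,0,0]]'
python3 look.py w13 '[532.6,-21,-.35]'
```

```text
clock: 18.85
position: [491.6, -6.8, 271.5]
ee_rot: [0.12, 0.697, -0.697, -0.119]
contact_force: [-1.0, -0.6, -0.6]
gripper_width: 38.2
[ 0.32  0.14 -0.27 -0.   -1.16  0.91] [491.6  -6.8 271.5] [[-0.943, 0.001, -0.333], [0.333, 0.001, -0.943], [-0.0, -1.0, -0.001]] F [-1.   -0.62 -0.59]
loaf [ 5.3271e+02 -2.1290e+01 -3.5000e-01] 0.92 pan [534.3 -22.5] 1.26 [532.9 -20.7  38.4] 87
to go [-0.  -0.4] along u 0.1 v -0.4
```

View pics/w13f.png

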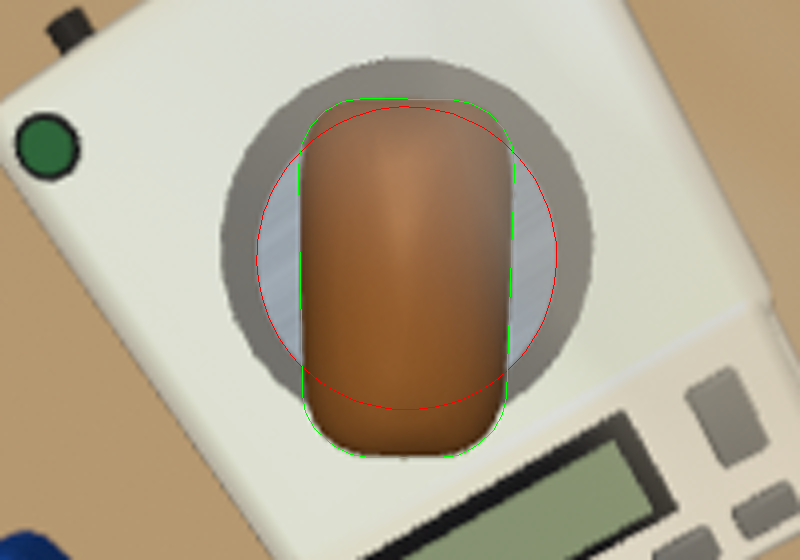

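View pics/w13.png

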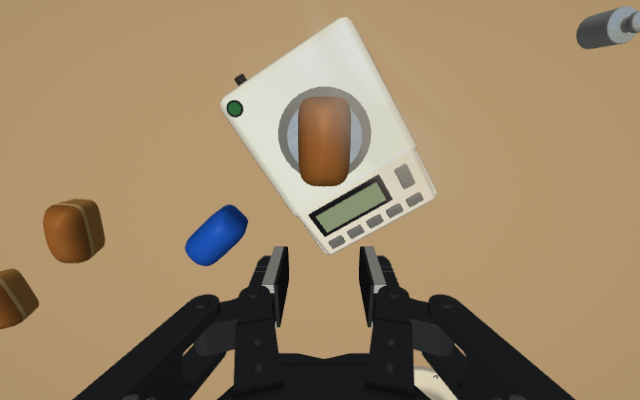

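The loaf at pixel (325,140) sits upright in the middle of the pan, with equal slivers of pan showing on both sides. The estimated offset is under 1 mm. The gripper is well clear and the neighbouring things look untouched, so I'm handing in.

```bash
python3 -c "
from bench import arm
print(arm.job_done())"
```

```text
the job is handed in; nothing more can be done
None
```

The loaf now sits upright in the middle of the balance pan, and I handed the job in at about 19 s of the 58 s allowed.

- **What I did:** I centred it with four slow fingertip pushes. Two went along its length with the fingers shut. Two went sideways with two tilted fingertips low on the wall, so that it would not rock.
- **Last checks:** Three final wrist-camera checks were fits against the pan centre averaged from the first two views. The last two, taken after the final push, put the loaf within about 0.5 mm of that centre.
- **Clearances:** The measured force stayed at noise level (under 2 N) in every reading, though I only read it at the end of each move. The lowest computed fingertip height was 10 mm above the pan. The gripper was about 115 mm above the loaf at hand-in, and the things visible around the balance looked undisturbed.
- **Disagreements:** Single-view fits of the pan, where the loaf partly hid it, scattered by 1–2 mm, so the true centring is good to about 2 mm. One fit just after the first push, where the picture cut off the loaf, read about 2 mm differently; I did not use it. I did not use the scene camera to measure, because its picture was hazy and the networks found nothing in it.

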